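Unstack the whetstones into their drip trays

ROBOT

A 7-joint arm with a two-finger parallel gripper is mounted at the origin on the work surface. World frame = base frame: x ahead of the robot, y to its left, z up, the work surface at z = 0. Lengths are in m, angles in rad, forces in N, time in s.
With the tool pointing down it reaches from about 0.425 to 1.025 m from the base axis. Payload 3.6 kg.
Tool frame: the origin (TCP) lies midway between the tips of the shut fingers; the grasp point (between the pads) lies 19 mm behind it; z points along the fingers, y is the line along which they close (so a half turn about z gives the same grasp; the last joint's range is limited). The gripper opens to 85 mm and grips with 20 to 120 N. Pads are 22 mm wide; open, the fingers measure 114 mm over their backs; the gripper's body (76 mm by 85 mm) begins 54 mm behind the grasp point. The pads swing forward as they close: fully open they stand 13 mm farther back than shut.
Start: joints at [-1.262, 0.591, 0.048, 1.609, -0.033, 0.943, -0.034], TCP at [0.284, 0.667, 0.231] pointing down, gripper open.
Joint ranges: [-2.69, 2.69], [-0.47, 2.24], [-1.27, 1.36], [0.19, 2.51], [-1.53, 4.68], [0.08, 2.07], [-3.09, 3.09]. Speed limits (rad/s): [2.57, 2.57, 3.14, 3.14, 3.14, 3.14, 3.14].

INTERFACE

Orientations are given as a 3x3 rotation matrix whose columns are the frame's x, y, z axes.
In Python, from cell import r, cams, sign_off gives the robot as it stands.
- The arm moves only by the shell command python3 -m pendant 'ROWS' [FORCE]. ROWS is text: rows parted by semicolons, each of 7 numbers parted by spaces: the gripper command: -1 is fully open, 1 is shut, values between are in proportion, then the shift along the tool's x, y, z in cm, then the turn, a rotation vector about the tool's x, y, z in degrees. A call has exactly 10 rows; each row is the pose to reach, as a shift and turn from the pose commanded when the call began, along the tool's axes at that moment; what a row does not reach only later rows make up. A row lasts 1/8 s, in which the tool goes at most 62.5 mm and 10.7 degrees, less where a joint would pass 70% of its speed; a pose out of reach is approached as far as the arm can. A call with a gripper value outside its range is refused whole. The fingers move at their own pace and stop on an object; FORCE is the grip in N (left out, the last holds). Time passes only in rows, so rows that repeat a pose let the fingers close, or fill a call up. It gives the time, the measured TCP pose, the force, the opening and the grip force at its end, in the units of the state.
- r.get_obs(): the state, without advancing time (a new reading comes with each control period).
- cams.grab_frame(name): name is "side" or "top"; returns the picture (420x560x3 uint8, red, green, blue); there is no depth.
- cams.camera_model(name): a dict with "intrinsics" (3x3 intrinsics, pixels), "eye" and "attitude" of the camera in the world. Camera axes: x right, y down, z forward; pixel columns grow to the right and rows downward; lengths in m; the calibration is good to about 2 mm. A picture is of the moment at which its call begins. camera_model takes no time and is no camera call.
- sign_off(): hands the job in; it is judged then, once.
The state is a dict: "clock": time; "q": joint angles; "qd": joint speeds; "effort": joint torques, N m; "position": TCP position; "tcp_rot": TCP orientation; "force": force on the tool from outside, world axes, zero at the start; "ft_torque": the same for the moment, N m; "width": finger opening in m; "grasp_force": force on a finger pad.
Only numpy, scipy, OpenCV 4.12 (cv2) and the standard library are available. Lean on these libraries where they do the work, as an engineer would, in place of code of your own. Each camera call takes 0.05 s, during which the arm holds its last target. There are 200 camera calls.

TASK

Set up the carver's sharpening corner: take the pile of four grey whetstones apart from the top and lay each one flat in the drip tray made to its shape and size, right down on the tray's floor inside the lip. Lower each stone gently: a dropped stone chips.

Things in the scene. Friction and masses are not known exactly. Their poses are not given: they have to be found in the camera images.
- long_stone_c (a point): The long whetstone, a plain grey bar 200 x 50 x 25 mm (x, y, z), lighter grey in its upper half. At the start it lies flat on the bench as the bottom of the pile. Point: its centre, 12.5 mm above its underside; x along its length, z up. Weighs about 0.5 to 0.8 kg.
- short_stone_c (a point): The short whetstone, a plain grey bar 130 x 40 x 25 mm (x, y, z), lighter grey in its upper half. At the start it lies flat and lengthwise on the middle of the long stone, with the round and the narrow stone on top of it. Point: its centre, 12.5 mm above its underside; x along its length, z up. Weighs about 0.25 to 0.4 kg.
- narrow_stone_c (a point): The narrow whetstone, a plain grey bar 100 x 25 x 20 mm (x, y, z), lighter grey in its upper half. At the start it lies crosswise on one end of the short stone, overhanging it on both sides; about 47 mm clear of the round stone. Point: its centre, 10 mm above its underside; x along its length, z up. Weighs about 0.1 to 0.16 kg.
- round_stone_c (a point): The round whetstone, a plain grey disc 60 mm in diameter and 28 mm high, lighter grey in its upper half. At the start it lies flat on the other end of the short stone, slightly overhanging it. Point: its centre, 14 mm above its underside; z up. Weighs about 0.15 to 0.25 kg.
- long_tray_in (a point): Inside floor of the long drip tray: a light wooden tray with a black rubber floor, fixed to the bench, 227 x 77 mm outside, 218 x 68 mm inside, made for the long stone with 9 mm to spare all round. Point: centre of the inside floor, 5 mm above the bench; the lip stands 5 mm above that floor (its top 10 mm above the bench) and is 4.5 mm thick. x along its length, z up.
- short_tray_in (a point): Inside floor of the short drip tray: a light wooden tray with a black rubber floor, fixed to the bench, 157 x 67 mm outside, 148 x 58 mm inside, made for the short stone with 9 mm to spare all round. Point: centre of the inside floor, 5 mm above the bench; the lip stands 5 mm above that floor (its top 10 mm above the bench) and is 4.5 mm thick. x along its length, z up.
- narrow_tray_in (a point): Inside floor of the narrow drip tray: a light wooden tray with a black rubber floor, fixed to the bench, 127 x 52 mm outside, 118 x 43 mm inside, made for the narrow stone with 9 mm to spare all round. Point: centre of the inside floor, 5 mm above the bench; the lip stands 5 mm above that floor (its top 10 mm above the bench) and is 4.5 mm thick. x along its length, z up.
- round_tray_in (a point): Inside floor of the round drip tray: a light turned wooden dish with a black rubber floor, fixed to the bench, round, 87 mm outside, 78 mm inside (diameters), made for the round stone with 9 mm to spare all round. Point: centre of the inside floor, 5 mm above the bench; the lip stands 5 mm above that floor (its top 10 mm above the bench) and is 4.5 mm thick.
Things that resemble listed ones, but are neither listed nor needed, are in the scene too. Leave any orange look-alike of the part that bears round_stone_c alone.

How it is judged:
By the outcome, as a careful person would: the job done as asked, in the order asked, and still so for the second after the job is handed in, with the robot touching nothing.
It also fails if it takes over 118 s, if anything falls off the work surface, if the arm or the gripper's body presses on something with over 40 N, if the wrist force passes 120 N, or if a joint passes its speed limit or range.

## Working session

There is one attempt and no reset: what is moved stays moved. The work goes in short steps, Python scripts to look and compute and a shell command to move; the robot and the scene stay as the last step left them, time stands still between calls to the robot, and variables do not carry over. Pictures are saved under pics/ and viewed, at most 14 in all, crops included, and the job is handed in when it is done.

```bash
mkdir -p pics; ls; python3 - <<'E'
from cell import r,cams
import cv2
for n in("top","side"):
    m=cams.camera_model(n);print(n,m)
    cv2.imwrite(f"pics/{n}0.png",cams.grab_frame(n)[:,:,::-1])
o=r.get_obs();print({k:o[k] for k in("clock","position","tcp_rot","width","force")})
E
```

```text
pics
top {'intrinsics': array([[438.52985646,   0.        , 281.69344292],
       [  0.        , 438.52985646, 209.73632253],
       [  0.        ,   0.        ,   1.        ]]), 'eye': array([ 0.44622104, -0.01017146,  1.32274924]), 'attitude': array([[-0.00492713, -0.9944684 ,  0.10492061],
       [-0.99998107,  0.00528655,  0.00314773],
       [-0.00368499, -0.10490311, -0.99447562]])}
side {'intrinsics': array([[418.87491687,   0.        , 278.97482668],
       [  0.        , 418.87491687, 212.61423093],
       [  0.        ,   0.        ,   1.        ]]), 'eye': array([0.40707093, 0.69782468, 0.86661321]), 'attitude': array([[-0.96561058, -0.20463252,  0.16038   ],
       [-0.25927985,  0.71227077, -0.65226093],
       [ 0.01923981, -0.67141335, -0.74083327]])}
{'clock': 0.1, 'position': array([0.28323372, 0.66656673, 0.23026269]), 'tcp_rot': array([[-9.20393512e-01,  3.90992747e-01, -6.73789850e-04],
       [ 3.90993305e-01,  9.20391514e-01, -1.92252356e-03],
       [-1.31542308e-04, -2.03292554e-03, -9.99997925e-01]]), 'width': 0.08552528301771653, 'force': array([ 0.19218669,  0.33766796, -0.57838207])}
```

View pics/top0.png

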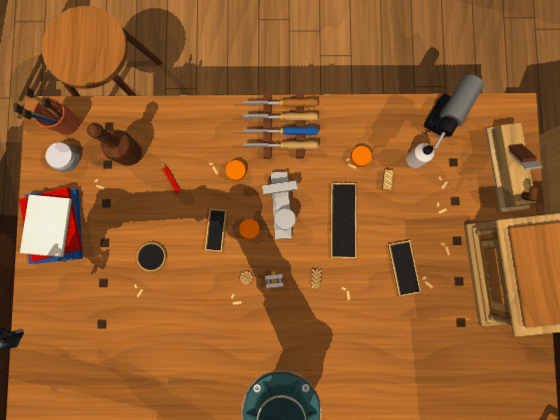

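View pics/side0.png

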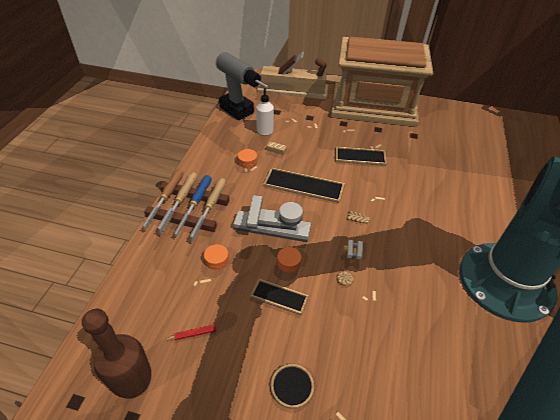

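Top view: the pile is at about (280,205), the long tray at (344,220), the short tray at (404,268), the narrow tray at (215,230) and the round dish at (151,256). Disc candidates are grey (285,218) on the pile and orange (235,170), (249,228), (361,156). The grey one fits because it lies on the short stone; the orange ones are the look-alikes. I'll confirm with an enlarged crop and measure the trays.

```bash
cat > h.py <<'E'
import numpy as np,cv2
from cell import r,cams
def ray(n,uv,z):
    m=cams.camera_model(n);uv=np.atleast_2d(np.array(uv,float))
    d=np.c_[uv,np.ones(len(uv))]@np.linalg.inv(m["intrinsics"]).T@m["attitude"].T
    return m["eye"]+d*((z-m["eye"][2])/d[:,2])[:,None]
def proj(n,P):
    m=cams.camera_model(n);c=(np.atleast_2d(P)-m["eye"])@m["attitude"]@m["intrinsics"].T
    return c[:,:2]/c[:,2:]
def warp(n,z,x0,x1,y0,y1,s=2000):
    """picture resampled on plane z, s px/m; col grows with -y, row with -x"""
    W=int((y1-y0)*s);H=int((x1-x0)*s)
    c=np.array([[x1,y1,z],[x1,y0,z],[x0,y0,z],[x0,y1,z]])
    M=cv2.getPerspectiveTransform(proj(n,c).astype(np.float32),np.float32([[0,0],[W,0],[W,H],[0,H]]))
    return cv2.warpPerspective(cams.grab_frame(n),M,(W,H),flags=cv2.INTER_CUBIC)
def rect(pts):
    """centre, length, width, axis angle (deg) of world xy points"""
    (c,(a,b),t)=cv2.minAreaRect((np.array(pts)[:,:2]*1000).astype(np.float32))
    if a<b:a,b,t=b,a,t+90
    return np.round(c,1),round(a,1),round(b,1),round((t+90)%180-90,1)
E
python3 - <<'E'
from h import *
for n in("top","side"):
    im=cams.grab_frame(n);k=(im.max(2)<38).astype(np.uint8)
    N,L,S,C=cv2.connectedComponentsWithStats(k,connectivity=4)
    for i in range(1,N):
        if 250<S[i,4]<4000:
            cs=max(cv2.findContours((L==i).astype(np.uint8),cv2.RETR_EXTERNAL,cv2.CHAIN_APPROX_NONE)[0],key=len)[:,0]
            print(n,np.round(C[i]),S[i,4],rect(ray(n,cs,.005)))
im=warp("top",.075,.40,.68,-.12,.18,2000)
cv2.imwrite("pics/crop1.png",im[:,:,::-1])
E
```

```text
top [440. 119.] 673 (array([ 874.9, -512.4]), 125.8, 87.6, -31.1)
top [217. 224.] 273 (array([531.8, 192.2]), 101.4, 38.3, -4.5)
top [  9. 338.] 304 (array([211.3, 791.1]), 66.2, 64.7, 3.6)
top [278. 411.] 265 (array([1.2, 7.5]), 94.5, 44.3, -52.8)
side [438.  22.] 309 (array([  187.7, -1431.7]), 662.4, 44.6, 83.7)
side [236. 107.] 533 (array([ 880.2, -527.4]), 158.1, 108.1, -31.7)
side [361. 155.] 401 (array([ 407.9, -372.7]), 143.7, 49.8, 9.9)
side [519. 216.] 781 (array([ -85.8, -271.3]), 509.7, 50.4, 65.6)
side [304. 184.] 932 (array([ 552.9, -193.8]), 215.1, 61.8, -1.5)
side [555. 201.] 275 (array([-163.3, -345.6]), 176.9, 29.2, 80.6)
side [279. 295.] 670 (array([525.7, 193.3]), 116.1, 39.5, -5.8)
side [529. 370.] 676 (array([-42.6, 203.9]), 328.9, 23.2, 61.6)
side [292. 385.] 985 (array([446. , 386.5]), 73.5, 73.3, -74.6)
```

View pics/crop1.png

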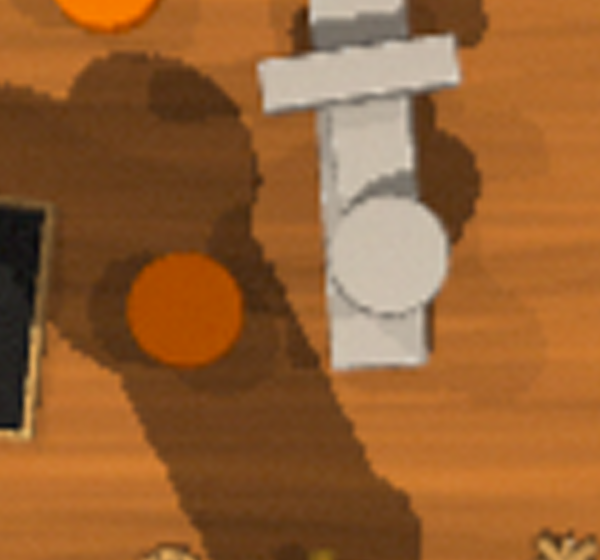

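The crop shows the grey disc centred at (388,256). The narrow stone's corners are (259,62), (456,36), (461,82) and (266,113). The orange look-alike is separate, at (186,309). So the grey disc on the pile is the round stone. Next I'll refine the tray and stone poses.

```bash
cat >> h.py <<'E'
def px2w(uv,x1,y1,s=2000):
    uv=np.atleast_2d(uv);return np.c_[x1-(uv[:,1]+.5)/s,y1-(uv[:,0]+.5)/s]
def blob(n,z,x0,x1,y0,y1,f):
    k=f(warp(n,z,x0,x1,y0,y1).astype(int)).astype(np.uint8)
    k=cv2.morphologyEx(k,cv2.MORPH_OPEN,np.ones((7,7)))
    c=max(cv2.findContours(k,cv2.RETR_EXTERNAL,cv2.CHAIN_APPROX_NONE)[0],key=cv2.contourArea)[:,0]
    return rect(px2w(c,x1,y1))
E
python3 - <<'E'
from h import *
dark=lambda im:(im[...,0]<75)&(im[...,0]-im[...,2]<30)
grey=lambda im:(im[...,0]-im[...,2]<40)&(im[...,0]>140)
for nm,c in dict(long=(.553,-.194,.13,.06),short=(.408,-.373,.1,.07),narrow=(.527,.193,.08,.05),round=(.447,.386,.06,.06)).items():
    for n in("top","side"):
        print(nm,n,blob(n,.005,c[0]-c[2],c[0]+c[2],c[1]-c[3],c[1]+c[3],dark))
print('disc',blob("top",.078,.515,.588,-.06,.03,grey))
im=np.vstack([np.hstack([warp("top",.05,.47,.70,-.08,.07,2000)]) ])
im2=warp("side",.07,.47,.70,-.08,.07,2000)
cv2.imwrite("pics/crop2.png",cv2.cvtColor(np.hstack([im,im2]),cv2.COLOR_RGB2BGR))
E
```

```text
long top (array([ 553.2, -191.9]), 216.0, 65.4, -1.4)
long side (array([ 552.8, -194.6]), 216.7, 64.7, -1.5)
short top (array([ 408.8, -371.2]), 146.0, 55.2, 9.9)
short side (array([ 407.8, -373.6]), 147.0, 53.6, 10.0)
narrow top (array([526.1, 193.8]), 116.7, 41.5, -5.4)
narrow side (array([525.8, 192.5]), 117.3, 41.8, -5.3)
round top (array([446.2, 386.5]), 73.5, 73.0, -90.0)
round side (array([446. , 386.2]), 75.5, 75.0, 0.0)
disc (array([551.8, -12.8]), 72.0, 62.0, 0.0)
```

View pics/crop2.png

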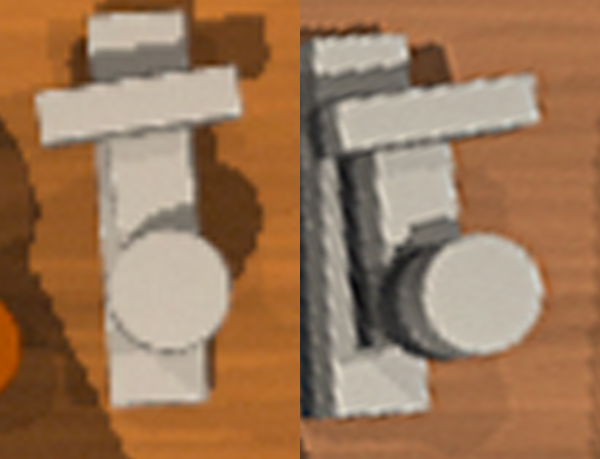

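```bash
cat > go.py <<'E'
import sys,numpy as np
from scipy.spatial.transform import Rotation as T
from cell import r
# usage: go.py x y z(mm) heading of tool y (deg, mod 180)
x,y,z,h=map(float,sys.argv[1:5]);o=r.get_obs();R=np.array(o["tcp_rot"]);best=None
for k in(h,h+180):
    c,s=np.cos(np.radians(k)),np.sin(np.radians(k))
    G=np.c_[[s,-c,0],[c,s,0],[0,0,-1]]
    v=T.from_matrix(R.T@G).as_rotvec(degrees=True)
    if best is None or np.linalg.norm(v)<np.linalg.norm(best):best=v
print("cm",np.round(R.T@(np.array([x,y,z])-1000*o["position"])/10,2),"deg",np.round(best,1),"w",round(o["width"]*1000,1),"pos",np.round(o["position"]*1000,1),"F",np.round(o["force"],1),"q7",round(o["q"][6],2),"t",o["clock"])
E
python3 go.py 551.7 -13.9 200 90
```

```text
Traceback (most recent call last):
  File "go.py", line 9, in <module>
    v=T.from_matrix(R.T@G).as_rotvec(degrees=True)
      ~~~~~~~~~~~~~^^^^^^^
  File "scipy/spatial/transform/_rotation.pyx", line 1143, in scipy.spatial.transform._rotation.Rotation.from_matrix
ValueError: Non-positive determinant (left-handed or null coordinate frame) in rotation matrix 0: [[-9.20390932e-01  3.90999402e-01  1.53402360e-05]
 [ 3.90999400e-01  9.20390931e-01 -5.95236808e-05]
 [ 3.73927377e-05  4.87870329e-05  9.99999998e-01]].
```

```bash
sed -i 's/\[s,-c,0\]/[-s,c,0]/' go.py; python3 go.py 551.7 -13.9 200 90
```

```text
cm [-51.32 -52.21   3.13] deg [  0.   0. -23.] w 85.2 pos [283.5 667.3 231.3] F [ 0.7 -0.6  0.4] q7 -0.03 t 0.8
```

```bash
python3 -m pendant '-1 -51.3 -52.2 3.1 0 0 -23;-1 -51.3 -52.2 3.1 0 0 -23;-1 -51.3 -52.2 3.1 0 0 -23;-1 -51.3 -52.2 3.1 0 0 -23;-1 -51.3 -52.2 3.1 0 0 -23;-1 -51.3 -52.2 3.1 0 0 -23;-1 -51.3 -52.2 3.1 0 0 -23;-1 -51.3 -52.2 3.1 0 0 -23;-1 -51.3 -52.2 3.1 0 0 -23;-1 -51.3 -52.2 3.1 0 0 -23' 40; python3 go.py 551.7 -13.9 110 90
```

```text
clock: 2.05
position: [0.5132, 0.0844, 0.2053]
tcp_rot: [[-1.0, 0.0, 0.001], [0.0, 1.0, 0.0], [-0.001, 0.0, -1.0]]
force: [0.2, 0.6, -0.2]
width: 0.0851
grasp_force: 0.0
cm [-3.84 -9.84  9.53] deg [ 0.   0.1 -0. ] w 85.1 pos [513.2  84.4 205.3] F [ 0.2  0.6 -0.2] q7 1.32 t 2.05
```

```bash
python3 -m pendant '-1 -3.8 -9.8 3 0 0 0;-1 -3.8 -9.8 4 0 0 0;-1 -3.8 -9.8 9.5 0 0 0;-1 -3.8 -9.8 9.5 0 0 0;-1 -3.8 -9.8 12 0 0 0;-1 -3.8 -9.8 13.5 0 0 0;-1 -3.8 -9.8 14.5 0 0 0;-1 -3.8 -9.8 15.1 0 0 0;-1 -3.8 -9.8 15.1 0 0 0;-1 -3.8 -9.8 15.1 0 0 0'; python3 go.py 551.7 -13.9 54 90
```

```text
clock: 3.3
position: [0.5505, -0.0118, 0.0543]
tcp_rot: [[-1.0, 0.0, 0.001], [0.0, 1.0, -0.0], [-0.001, -0.0, -1.0]]
force: [-0.7, 0.6, -0.7]
width: 0.0855
grasp_force: 0.0
cm [-0.12 -0.21  0.03] deg [-0.  0. -0.] w 85.5 pos [550.5 -11.8  54.3] F [-0.7  0.6 -0.7] q7 1.52 t 3.3
```

```bash
python3 -m pendant '-1 -.1 -.2 0 0 0 0;-1 -.1 -.2 0 0 0 0;1 -.1 -.2 0 0 0 0;1 -.1 -.2 0 0 0 0;1 -.1 -.2 0 0 0 0;1 -.1 -.2 0 0 0 0;1 -.1 -.2 0 0 0 0;1 -.1 -.2 0 0 0 0;1 -.1 -.2 0 0 0 0;1 -.1 -.2 0 0 0 0' 40; python3 go.py 446 386.3 140 90
```

```text
clock: 4.55
position: [0.5512, -0.0138, 0.0542]
tcp_rot: [[-1.0, 0.0, 0.0], [0.0, 1.0, 0.0], [-0.0, 0.0, -1.0]]
force: [-1.1, 0.1, 5.2]
width: 0.0582
grasp_force: 42.5
cm [10.53 40.   -8.58] deg [ 0.  0. -0.] w 58.2 pos [551.2 -13.8  54.2] F [-1.1  0.1  5.2] q7 1.52 t 4.55
```

```bash
python3 -m pendant '1 0 0 -1 0 0 0;1 0 0 -3 0 0 0;1 0 0 -6 0 0 0;1 2 8 -8.6 0 0 0;1 4 14 -8.6 0 0 0;1 5.5 20 -8.6 0 0 0;1 7 26 -8.6 0 0 0;1 8.5 32 -8.6 0 0 0;1 9.7 37 -8.6 0 0 0;1 10.5 40 -8.6 0 0 0'; python3 go.py 446 386.3 10 90
```

```text
clock: 5.8
position: [0.4445, 0.3901, 0.14]
tcp_rot: [[-1.0, -0.004, -0.0], [-0.004, 1.0, 0.002], [0.0, 0.002, -1.0]]
force: [0.9, -0.8, -1.5]
width: 0.0589
grasp_force: 43.5
cm [-0.15 -0.4  13.  ] deg [ 0.1 -0.   0.2] w 58.9 pos [444.5 390.1 140. ] F [ 0.9 -0.8 -1.5] q7 0.83 t 5.8
```

```bash
python3 -m pendant '1 0 0 2 0 0 0;1 0 0 5 0 0 0;1 0 0 8 0 0 0;1 0 0 10 0 0 0;1 0 0 11 0 0 0;1 0 0 11.6 0 0 0;1 0 0 12 0 0 0;1 0 0 12.2 0 0 0;1 0 0 12.2 0 0 0;1 0 0 12.2 0 0 0'; python3 go.py 446 386.3 9.2 90
```

```text
clock: 7.05
position: [0.4465, 0.3864, 0.0182]
tcp_rot: [[-1.0, 0.0, 0.001], [0.0, 1.0, 0.0], [-0.001, 0.0, -1.0]]
force: [-0.1, -0.5, -1.8]
width: 0.0589
grasp_force: 43.6
cm [ 0.05 -0.01  0.9 ] deg [ 0.  0. -0.] w 58.9 pos [446.5 386.4  18.2] F [-0.1 -0.5 -1.8] q7 0.84 t 7.05
```

```bash
python3 -m pendant '1 0 0 .3 0 0 0;1 0 0 .5 0 0 0;1 0 0 .6 0 0 0;1 0 0 .7 0 0 0;1 0 0 .75 0 0 0;1 0 0 .8 0 0 0;1 0 0 .85 0 0 0;1 0 0 .9 0 0 0;1 0 0 .9 0 0 0;1 0 0 .9 0 0 0'; python3 go.py 446 386.3 9.2 90
```

```text
clock: 8.3
position: [0.4463, 0.3863, 0.0093]
tcp_rot: [[-1.0, 0.0, 0.0], [0.0, 1.0, 0.0], [-0.0, 0.0, -1.0]]
force: [-0.6, -1.0, 5.5]
width: 0.0584
grasp_force: 44.1
cm [0.03 0.   0.01] deg [ 0.  0. -0.] w 58.4 pos [446.3 386.3   9.3] F [-0.6 -1.   5.5] q7 0.84 t 8.3
```

```bash
python3 -m pendant '0 0 0 0 0 0 0;-.5 0 0 0 0 0 0;-.7 0 0 0 0 0 0;-1 0 0 0 0 0 0;-1 0 0 -1 0 0 0;-1 0 0 -3 0 0 0;-1 0 0 -6 0 0 0;-1 0 0 -10 0 0 0;-1 0 0 -14 0 0 0;-1 0 0 -14 0 0 0'; python3 go.py 644 0 140 8.6
```

```text
clock: 9.55
position: [0.4485, 0.3881, 0.1537]
tcp_rot: [[-1.0, 0.001, 0.006], [0.001, 1.0, 0.006], [-0.006, 0.006, -1.0]]
force: [0.3, -0.0, -0.7]
width: 0.0856
grasp_force: 0.0
cm [-19.57 -38.81   1.26] deg [ 0.6  0.  81.4] w 85.6 pos [448.5 388.1 153.7] F [ 0.3 -0.  -0.7] q7 0.83 t 9.55
```

```bash
python3 - <<'E'
from h import *
for n in("top","side"):
    c=warp(n,.033,.38,.51,.32,.45);cv2.imwrite(f"pics/rd_{n}.png",c[:,:,::-1])
import numpy as np
cv2.imwrite("pics/rd.png",np.hstack([cv2.imread("pics/rd_top.png"),cv2.imread("pics/rd_side.png")]))
E
```

```text
(no output)
```

View pics/rd.png

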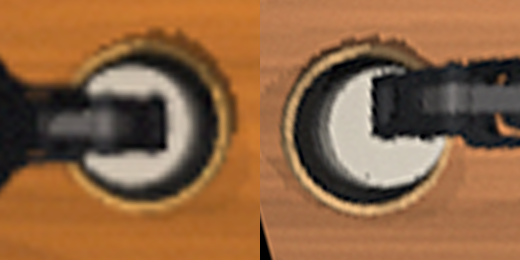

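The crop shows the round stone (grey, about (140,133) in the left panel) lying inside its dish ring, partly behind the gripper. Next is the narrow stone.

```bash
python3 -m pendant '-1 -2 -4 0 0 0 10;-1 -4 -8 0 0 0 20;-1 -7 -14 0 0 0 30;-1 -10 -20 0 0 0 40;-1 -13 -26 0 0 0 50;-1 -15 -30 0 0 0 60;-1 -17.3 -34 0 0 0 70;-1 -18.8 -37.5 0 0 0 78;-1 -19.6 -38.8 0 0 0 81.4;-1 -19.6 -38.8 0 0 0 81.4'; python3 go.py 644 0 58 8.6
```

```text
clock: 10.9
position: [0.6418, -0.002, 0.1481]
tcp_rot: [[-0.149, 0.989, -0.002], [0.989, 0.149, -0.0], [0.0, -0.002, -1.0]]
force: [0.4, 0.4, -0.5]
width: 0.0853
grasp_force: 0.0
cm [0.16 0.26 9.01] deg [-0.1 -0.  -0. ] w 85.3 pos [641.8  -2.  148.1] F [ 0.4  0.4 -0.5] q7 0.43 t 10.9
```

```bash
python3 -m pendant '-1 .1 .1 3 0 0 0;-1 .1 .1 5 0 0 0;-1 .1 .1 7 0 0 0;-1 .1 .1 8 0 0 0;-1 .1 .1 8.5 0 0 0;-1 .1 .1 9 0 0 0;-1 .1 .1 9 0 0 0;-1 .1 .1 9 0 0 0;-1 .1 .1 9 0 0 0;-1 .1 .1 9 0 0 0'; python3 go.py 644 0 58 8.6
```

```text
clock: 12.15
position: [0.6432, -0.0007, 0.0591]
tcp_rot: [[-0.149, 0.989, 0.0], [0.989, 0.149, 0.0], [-0.0, 0.0, -1.0]]
force: [0.4, -0.5, 0.4]
width: 0.0854
grasp_force: 0.0
cm [0.05 0.09 0.11] deg [ 0.  0. -0.] w 85.4 pos [643.2  -0.7  59.1] F [ 0.4 -0.5  0.4] q7 0.49 t 12.15
```

```bash
python3 -m pendant '-1 0.05 .1 .05 0 0 0;-.5 0.05 .1 .05 0 0 0;-.2 .05 .1 .05 0 0 0;.1 .05 .1 .05 0 0 0;.3 .05 .1 .05 0 0 0;1 .05 .1 .05 0 0 0;1 .05 .1 .05 0 0 0;1 .05 .1 .05 0 0 0;1 .05 .1 .05 0 0 0;1 .05 .1 .05 0 0 0' 40; python3 go.py 526 193 140 84.6
```

```text
clock: 13.4
position: [0.6442, -0.0001, 0.0586]
tcp_rot: [[-0.149, 0.989, 0.001], [0.989, 0.149, -0.0], [-0.0, 0.001, -1.0]]
force: [-0.3, 0.3, 3.2]
width: 0.0233
grasp_force: 40.2
cm [20.86 -8.81 -8.15] deg [  0.   0. -76.] w 23.3 pos [ 6.442e+02 -1.000e-01  5.860e+01] F [-0.3  0.3  3.2] q7 0.49 t 13.4
```

```bash
python3 -m pendant '1 0 0 -1 0 0 0;1 0 0 -4 0 0 0;1 0 0 -8.1 0 0 -5;1 4 -2 -8.1 0 0 -15;1 8 -4 -8.1 0 0 -25;1 12 -5.5 -8.1 0 0 -35;1 16 -7 -8.1 0 0 -45;1 19 -8.2 -8.1 0 0 -55;1 20.9 -8.8 -8.1 0 0 -65;1 20.9 -8.8 -8.1 0 0 -75.5'; python3 go.py 526 193 13.6 84.6
```

```text
clock: 14.65
position: [0.5239, 0.1957, 0.1393]
tcp_rot: [[-0.996, 0.093, -0.002], [0.093, 0.996, 0.0], [0.002, 0.0, -1.0]]
force: [0.0, -1.3, -1.5]
width: 0.0234
grasp_force: 39.8
cm [-0.25 -0.25 12.57] deg [ 0.  -0.1  0.1] w 23.4 pos [523.9 195.7 139.3] F [ 0.  -1.3 -1.5] q7 1.1 t 14.65
```

```bash
python3 -m pendant '1 0 0 2 0 0 0;1 0 0 5 0 0 0;1 0 0 8 0 0 0;1 0 0 10 0 0 0;1 0 0 11 0 0 0;1 0 0 11.5 0 0 0;1 0 0 11.8 0 0 0;1 0 0 12 0 0 0;1 0 0 12 0 0 0;1 0 0 12 0 0 0'; python3 go.py 526 193 13.6 84.6
```

```text
clock: 15.9
position: [0.5259, 0.1935, 0.0197]
tcp_rot: [[-0.995, 0.103, 0.001], [0.103, 0.995, 0.0], [-0.001, 0.0, -1.0]]
force: [-0.5, -0.3, -1.1]
width: 0.0239
grasp_force: 39.8
cm [-0.01 -0.05  0.61] deg [ 0.   0.  -0.5] w 23.9 pos [525.9 193.5  19.7] F [-0.5 -0.3 -1.1] q7 1.11 t 15.9
```

```bash
python3 -m pendant '1 0 0 .2 0 0 0;1 0 0 .3 0 0 0;1 0 0 .4 0 0 0;1 0 0 .45 0 0 0;1 0 0 .5 0 0 0;1 0 0 .55 0 0 0;1 0 0 .6 0 0 0;1 0 0 .6 0 0 0;1 0 0 .6 0 0 0;1 0 0 .6 0 0 0'; python3 go.py 526 193 13.6 84.6
```

```text
clock: 17.15
position: [0.5257, 0.1935, 0.0136]
tcp_rot: [[-0.995, 0.103, 0.0], [0.103, 0.995, 0.0], [-0.0, 0.0, -1.0]]
force: [-0.7, 0.7, 2.4]
width: 0.0237
grasp_force: 40.3
cm [-0.03 -0.05 -0.  ] deg [ 0.   0.  -0.5] w 23.7 pos [525.7 193.5  13.6] F [-0.7  0.7  2.4] q7 1.11 t 17.15
```

```bash
python3 -m pendant '.2 0 0 0 0 0 0;-.2 0 0 0 0 0 0;-.6 0 0 0 0 0 0;-1 0 0 0 0 0 0;-1 0 0 -1 0 0 0;-1 0 0 -4 0 0 0;-1 0 0 -10 0 0 0;-1 0 0 -15 0 0 0;-1 2 6 -18 0 0 0;-1 4 12 -18 0 0 0'; python3 - <<'E'
from h import *
c=[warp(n,z,.45,.70,-.08,.07,2000) for n,z in(("top",.05),("side",.05))]
c2=[cv2.resize(warp(n,.025,.44,.61,.13,.25,2000),None,fx=.62,fy=.735) for n in("top","side")]
cv2.imwrite("pics/sh.png",cv2.cvtColor(np.hstack(c+[np.vstack(c2)[:500]]),cv2.COLOR_RGB2BGR))
E
```

```text
clock: 18.4
position: [0.502, 0.3102, 0.1969]
tcp_rot: [[-0.994, 0.107, 0.006], [0.107, 0.994, 0.003], [-0.006, 0.004, -1.0]]
force: [-0.2, 0.3, 0.3]
width: 0.0853
grasp_force: 0.0Traceback (most recent call last):
  File "<stdin>", line 4, in <module>
    return _nx.concatenate(arrs, 1, dtype=dtype, casting=casting)
           ~~~~~~~~~~~~~~~^^^^^^^^^^^^^^^^^^^^^^^^^^^^^^^^^^^^^^^
ValueError: all the input array dimensions except for the concatenation axis must match exactly, but along dimension 0, the array at index 0 has size 499 and the array at index 2 has size 498
```

```bash
python3 - <<'E'
from h import *
c=[warp(n,.05,.45,.70,-.08,.07,2000)[:499] for n in("top","side")]
c2=cv2.resize(np.vstack([warp(n,.025,.44,.61,.13,.25,2000) for n in("top","side")]),(180,499))
cv2.imwrite("pics/sh.png",cv2.cvtColor(np.hstack(c+[c2]),cv2.COLOR_RGB2BGR))
E
```

```text
(no output)
```

View pics/sh.png

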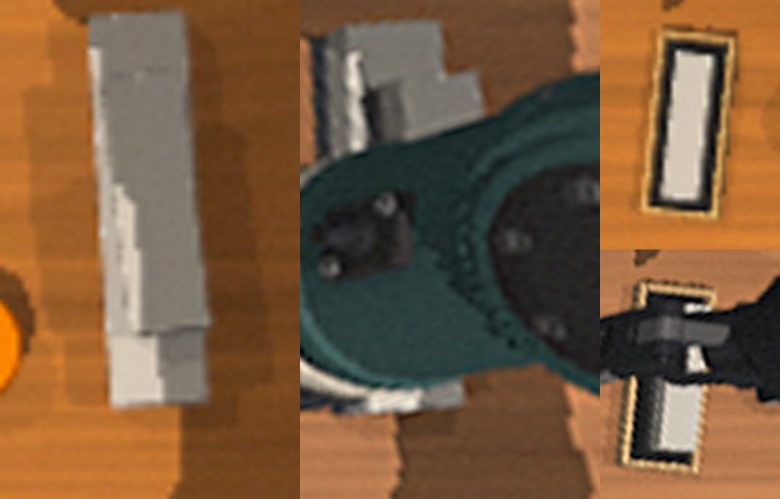

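Narrow stone lies cleanly in its tray (right panels). In the side view the arm hides the short stone. I'll move the arm to the right, which is on the way to the short tray, and measure again.

```bash
python3 go.py 480 -250 200 93; python3 -m pendant '-1 0 -6 0 0 0 0;-1 0 -12 0 0 0 0;-1 0 -18 0 0 0 0;-1 0 -24 0 0 0 0;-1 0 -30 0 0 0 0;-1 0 -36 0 0 0 0;-1 0 -42 0 0 0 0;-1 0 -48 0 0 0 0;-1 0 -54 0 0 0 0;-1 0 -58 0 0 0 0'; python3 - <<'E'
from h import *
c=[warp(n,z,.45,.70,-.08,.07,1960) for n,z in(("top",.05),("side",.05))]
cv2.imwrite("pics/sh2.png",cv2.cvtColor(np.hstack(c),cv2.COLOR_RGB2BGR))
E
```

```text
cm [ -3.88 -55.63  -0.63] deg [-0.1 -0.  -9.1] w 85.5 pos [500.4 307.3 192.8] F [ 0.6 -0.8  0. ] q7 0.89 t 18.8
clock: 20.05
position: [0.438, -0.2719, 0.1931]
tcp_rot: [[-0.994, 0.109, -0.0], [0.109, 0.994, -0.001], [0.0, -0.001, -1.0]]
force: [-0.1, 0.1, 0.6]
width: 0.0855
grasp_force: 0.0
```

View pics/sh2.png

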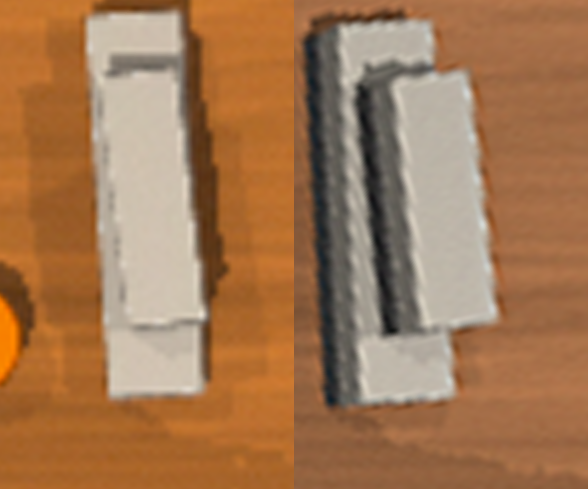

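Side panel: short stone's top corners (394,78), (466,70), (497,318), (421,327). Top panel: (103,72), (180,68), (206,320), (129,326). That puts its centre at about (599.3,-7.8) mm with its axis at +6.2°.

```bash
python3 go.py 599.3 -7.8 100 96.2
```

```text
cm [-12.98  28.39   9.23] deg [ -0.2   0.  -12.8] w 85.2 pos [ 437.7 -274.6  193.3] F [-0.4  0.5 -0.1] q7 2.02 t 20.15
```

```bash
python3 -m pendant '-1 -2.6 5.6 2 0 0 -4;-1 -5.2 11.2 3 0 0 -8;-1 -7.8 16.8 4 0 0 -12.5;-1 -10.4 22.4 6 0 0 -12.5;-1 -12 26 7 0 0 -12.5;-1 -13 28.4 8 0 0 -12.5;-1 -13 28.4 9 0 0 -12.5;-1 -13 28.4 9.2 0 0 -12.5;-1 -13 28.4 9.2 0 0 -12.5;-1 -13 28.4 9.2 0 0 -12.5'; python3 go.py 599.3 -7.8 32.5 96.2
```

```text
clock: 21.4
position: [0.5986, 0.0001, 0.1015]
tcp_rot: [[-0.994, -0.112, 0.0], [-0.112, 0.994, -0.001], [-0.0, -0.001, -1.0]]
force: [-0.4, 0.3, 1.1]
width: 0.0852
grasp_force: 0.0
cm [ 0.02 -0.79  6.9 ] deg [-0.   0.   0.2] w 85.2 pos [5.986e+02 1.000e-01 1.015e+02] F [-0.4  0.3  1.1] q7 1.68 t 21.4
```

```bash
python3 -m pendant '-1 0 -.8 1 0 0 0.2;-1 0 -.8 3 0 0 .2;-1 0 -.8 5 0 0 .2;-1 0 -.8 6 0 0 .2;-1 0 -.8 6.5 0 0 .2;-1 0 -.8 6.8 0 0 .2;-1 0 -.8 6.9 0 0 .2;-1 0 -.8 6.9 0 0 .2;-1 0 -.8 6.9 0 0 .2;-1 0 -.8 6.9 0 0 .2'; python3 go.py 599.3 -7.8 32.5 96.2
```

```text
clock: 22.65
position: [0.5998, -0.0062, 0.0323]
tcp_rot: [[-0.994, -0.111, 0.0], [-0.111, 0.994, -0.0], [-0.0, -0.0, -1.0]]
force: [0.3, 1.6, 0.5]
width: 0.0854
grasp_force: 0.0
cm [ 0.07 -0.15 -0.02] deg [-0.   0.   0.2] w 85.4 pos [599.8  -6.2  32.3] F [0.3 1.6 0.5] q7 1.7 t 22.65
```

```bash
python3 -m pendant '-1 .05 -.15 0 0 0 0;-.5 .05 -.15 0 0 0 0;-.3 .05 -.15 0 0 0 0;-.1 .05 -.15 0 0 0 0;0 .05 -.15 0 0 0 0;.1 .05 -.15 0 0 0 0;1 .05 -.15 0 0 0 0;1 .05 -.15 0 0 0 0;1 .05 -.15 0 0 0 0;1 .05 -.15 0 0 0 0' 60; python3 go.py 408.3 -372.5 120 100
```

```text
clock: 23.9
position: [0.5994, -0.0074, 0.0324]
tcp_rot: [[-0.994, -0.111, 0.0], [-0.111, 0.994, 0.0], [-0.0, 0.0, -1.0]]
force: [-1.2, 1.6, 5.3]
width: 0.039
grasp_force: 61.2
cm [ 23.05 -34.15  -8.78] deg [ 0.   0.  -3.6] w 39.0 pos [599.4  -7.4  32.4] F [-1.2  1.6  5.3] q7 1.7 t 23.9
```

```bash
python3 -m pendant '1 0 0 -1 0 0 0;1 0 0 -3 0 0 0;1 0 0 -6 0 0 0;1 2 -3 -8.8 0 0 0;1 5 -7.5 -8.8 0 0 -1;1 8.5 -12.5 -8.8 0 0 -2;1 12 -17.5 -8.8 0 0 -3.6;1 15 -22.5 -8.8 0 0 -3.6;1 18.5 -27.5 -8.8 0 0 -3.6;1 21 -31 -8.8 0 0 -3.6'; python3 go.py 408.3 -372.5 40 100
```

```text
clock: 25.15
position: [0.4228, -0.3426, 0.1211]
tcp_rot: [[-0.986, -0.17, 0.0], [-0.17, 0.985, -0.002], [0.0, -0.002, -1.0]]
force: [1.0, -0.2, -2.6]
width: 0.0385
grasp_force: 61.2
cm [ 1.93 -2.68  8.11] deg [-0.1 -0.  -0.2] w 38.5 pos [ 422.8 -342.6  121.1] F [ 1.  -0.2 -2.6] q7 2.34 t 25.15
```

```bash
python3 -m pendant '1 1.5 -2.2 0 0 0 0;1 2 -3 2 0 0 0;1 2 -3 5 0 0 0;1 2 -3 7 0 0 0;1 2 -3 8.2 0 0 0;1 2 -3 9 0 0 0;1 2 -3 9.4 0 0 0;1 2 -3 9.7 0 0 0;1 2 -3 9.7 0 0 0;1 2 -3 9.7 0 0 0'; python3 go.py 408.3 -372.5 12.4 100
```

```text
clock: 26.4
position: [0.4108, -0.3723, 0.0233]
tcp_rot: [[-0.985, -0.173, 0.001], [-0.173, 0.985, -0.0], [-0.0, -0.0, -1.0]]
force: [0.1, 0.4, -3.2]
width: 0.0383
grasp_force: 61.1
cm [0.25 0.03 1.09] deg [-0.  0. -0.] w 38.3 pos [ 410.8 -372.3   23.3] F [ 0.1  0.4 -3.2] q7 2.39 t 26.4
```

```bash
python3 -m pendant '1 .2 0 .3 0 0 0;1 .25 0 .5 0 0 0;1 .25 0 .65 0 0 0;1 .25 0 .75 0 0 0;1 .25 0 .85 0 0 0;1 .25 0 .92 0 0 0;1 .25 0 1 0 0 0;1 .25 0 1.05 0 0 0;1 .25 0 1.1 0 0 0;1 .25 0 1.1 0 0 0'; python3 go.py 408.3 -372.5 12.4 100
```

```text
clock: 27.65
position: [0.4082, -0.3726, 0.0124]
tcp_rot: [[-0.985, -0.173, 0.0], [-0.173, 0.985, -0.0], [-0.0, -0.0, -1.0]]
force: [-0.8, 0.3, 0.9]
width: 0.0383
grasp_force: 61.7
cm [-0.02  0.01 -0.  ] deg [-0.  0. -0.] w 38.3 pos [ 408.2 -372.6   12.4] F [-0.8  0.3  0.9] q7 2.39 t 27.65
```

```bash
python3 -m pendant '1 0 0 .05 0 0 0;0 0 0 .05 0 0 0;-.4 0 0 .05 0 0 0;-.7 0 0 0 0 0 0;-1 0 0 0 0 0 0;-1 0 0 -1 0 0 0;-1 0 0 -4 0 0 0;-1 0 0 -9 0 0 0;-1 0 0 -14 0 0 0;-1 0 3 -16 0 0 0'; python3 - <<'E'
from h import *
c=[warp(n,.025,.45,.70,-.08,.07,1960) for n in("top","side")]
cv2.imwrite("pics/lg.png",cv2.cvtColor(np.hstack(c),cv2.COLOR_RGB2BGR))
E
```

```text
clock: 28.9
position: [0.4048, -0.3464, 0.176]
tcp_rot: [[-0.985, -0.17, 0.007], [-0.17, 0.985, -0.006], [-0.005, -0.007, -1.0]]
force: [0.2, 0.2, -0.6]
width: 0.0854
grasp_force: 0.0
```

View pics/lg.png

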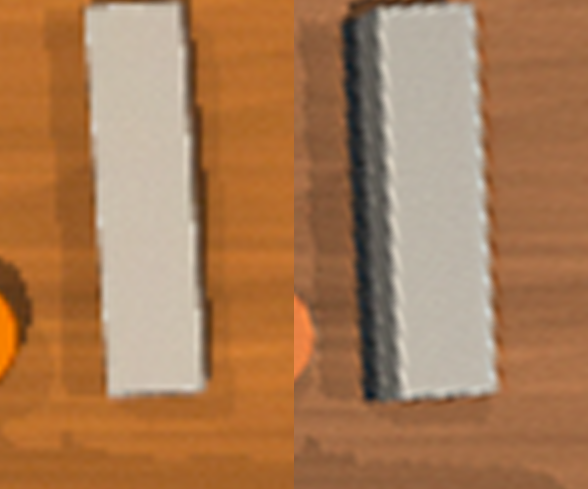

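Long stone top corners: top panel (85,6), (180,2), (204,388), (108,395); side panel (376,13), (471,5), (496,388), (404,397). Its centre is about (598.5,-3.2) mm, axis +3.7°.

```bash
python3 go.py 598.5 -3.2 100 93.7
```

```text
cm [-25.12  29.82   7.53] deg [-0.1  0.2  6.4] w 85.7 pos [ 403.5 -340.9  174.9] F [ 0.2  0.9 -0.8] q7 2.36 t 29.0
```

```bash
python3 -m pendant '-1 -3 3.5 0 0 0 2;-1 -6 7.5 0 0 0 4;-1 -10 11.5 0 0 0 6.4;-1 -13.5 16 1 0 0 6.4;-1 -17 20.5 3 0 0 6.4;-1 -21 25 5 0 0 6.4;-1 -24 28.5 6 0 0 6.4;-1 -25.1 29.8 7.5 0 0 6.4;-1 -25.1 29.8 7.5 0 0 6.4;-1 -25.1 29.8 7.5 0 0 6.4'; python3 go.py 598.5 -3.2 6 93.7
```

```text
clock: 30.25
position: [0.5974, -0.0089, 0.097]
tcp_rot: [[-0.998, -0.059, -0.001], [-0.059, 0.998, -0.002], [0.002, -0.002, -1.0]]
force: [0.7, 0.5, 0.6]
width: 0.0856
grasp_force: 0.0
cm [-0.16  0.58  9.1 ] deg [-0.1 -0.1 -0.3] w 85.6 pos [597.4  -8.9  97. ] F [0.7 0.5 0.6] q7 1.6 t 30.25
```

```bash
python3 -m pendant '-1 -.1 .4 1 0 0 -.3;-1 -.1 .4 3 0 0 -.3;-1 -.1 .4 5 0 0 -.3;-1 -.1 .4 6.5 0 0 -.3;-1 -.1 .4 7.8 0 0 -.3;-1 -.1 .4 8.5 0 0 -.3;-1 -.1 .4 8.9 0 0 -.3;-1 -.1 .4 9.1 0 0 -.3;-1 -.1 .4 9.1 0 0 -.3;-1 -.1 .4 9.1 0 0 -.3'; python3 go.py 598.5 -3.2 6 93.7
```

```text
clock: 31.5
position: [0.5995, -0.002, 0.0064]
tcp_rot: [[-0.998, -0.068, 0.001], [-0.068, 0.998, 0.0], [-0.001, -0.0, -1.0]]
force: [-0.6, 0.6, 0.6]
width: 0.0852
grasp_force: 0.0
cm [ 0.11 -0.11  0.04] deg [-0.   0.   0.2] w 85.2 pos [599.5  -2.    6.4] F [-0.6  0.6  0.6] q7 1.6 t 31.5
```

```bash
python3 -m pendant '-1 .1 -.1 0 0 0 0;-.5 .1 -.1 0 0 0 0;-.4 .1 -.1 0 0 0 0;-.3 .1 -.1 0 0 0 0;-.2 .1 -.1 0 0 0 0;-.1 .1 -.1 0 0 0 0;1 .1 -.1 0 0 0 0;1 .1 -.1 0 0 0 0;1 .1 -.1 0 0 0 0;1 .1 -.1 0 0 0 0' 90; python3 go.py 552.9 -193.3 70 88.5
```

```text
clock: 32.75
position: [0.5983, -0.0028, 0.0066]
tcp_rot: [[-0.998, -0.067, 0.0], [-0.067, 0.998, 0.0], [-0.0, 0.0, -1.0]]
force: [-1.3, -0.1, 5.8]
width: 0.0477
grasp_force: 93.0
cm [  5.81 -18.7   -6.35] deg [0.  0.  5.4] w 47.7 pos [598.3  -2.8   6.6] F [-1.3 -0.1  5.8] q7 1.6 t 32.75
```

```bash
python3 -m pendant '1 0 0 -1 0 0 0;1 0 0 -2.5 0 0 0;1 0 0 -4.5 0 0 0;1 0 0 -6.4 0 0 0;1 1 -3 -6.4 0 0 1;1 2.2 -7 -6.4 0 0 2;1 3.5 -11 -6.4 0 0 3;1 4.7 -15 -6.4 0 0 4.5;1 5.5 -17.7 -6.4 0 0 5.4;1 5.8 -18.7 -6.4 0 0 5.4'; python3 go.py 552.9 -193.3 11.6 88.5
```

```text
clock: 34.0
position: [0.5524, -0.1966, 0.0711]
tcp_rot: [[-1.0, 0.03, 0.001], [0.03, 1.0, -0.002], [-0.001, -0.002, -1.0]]
force: [0.1, 0.5, -7.0]
width: 0.0478
grasp_force: 95.1
cm [-0.03  0.34  5.95] deg [-0.1  0.  -0.2] w 47.8 pos [ 552.4 -196.6   71.1] F [ 0.1  0.5 -7. ] q7 1.82 t 34.0
```

```bash
python3 -m pendant '1 0 0 1 0 0 0;1 0 0 2 0 0 0;1 0 0 3 0 0 0;1 0 0 4 0 0 0;1 0 0 4.6 0 0 0;1 0 0 4.9 0 0 0;1 0 0 5 0 0 0;1 0 0 5 0 0 0;1 0 0 5 0 0 0;1 0 0 5 0 0 0'; python3 go.py 552.9 -193.3 11.6 88.5
```

```text
clock: 35.25
position: [0.5532, -0.1937, 0.0203]
tcp_rot: [[-1.0, 0.027, 0.0], [0.027, 1.0, -0.0], [-0.0, -0.0, -1.0]]
force: [-0.4, 0.3, -6.4]
width: 0.0479
grasp_force: 95.1
cm [0.03 0.04 0.87] deg [-0.  0. -0.] w 47.9 pos [ 553.2 -193.7   20.3] F [-0.4  0.3 -6.4] q7 1.82 t 35.25
```

```bash
python3 -m pendant '1 0 0 .2 0 0 0;1 0 0 .35 0 0 0;1 0 0 .5 0 0 0;1 0 0 .6 0 0 0;1 0 0 .68 0 0 0;1 0 0 .75 0 0 0;1 0 0 .82 0 0 0;1 0 0 .88 0 0 0;1 0 0 .9 0 0 0;1 0 0 .9 0 0 0'; python3 go.py 552.9 -193.3 11.6 88.5
```

```text
clock: 36.5
position: [0.5531, -0.1936, 0.0116]
tcp_rot: [[-1.0, 0.027, 0.0], [0.027, 1.0, -0.0], [-0.0, -0.0, -1.0]]
force: [-1.6, 0.6, 1.4]
width: 0.0478
grasp_force: 96.2
cm [0.02 0.03 0.  ] deg [-0.  0. -0.] w 47.8 pos [ 553.1 -193.6   11.6] F [-1.6  0.6  1.4] q7 1.82 t 36.5
```

```bash
python3 -m pendant '1 0 0 .03 0 0 0;.2 0 0 .03 0 0 0;-.2 0 0 .03 0 0 0;-.6 0 0 0 0 0 0;-1 0 0 0 0 0 0;-1 0 0 -1 0 0 0;-1 0 0 -4 0 0 0;-1 0 0 -9 0 0 0;-1 1 3 -15 0 0 0;-1 4 8 -18 0 0 0'; python3 -m pendant '-1 2 3 0 0 0 0;-1 5 8 0 0 0 0;-1 5 12 0 0 0 0;-1 5 14 0 0 0 0;-1 5 14 0 0 0 0;-1 5 14 0 0 0 0;-1 5 14 0 0 0 0;-1 5 14 0 0 0 0;-1 5 14 0 0 0 0;-1 5 14 0 0 0 0'; python3 - <<'E'
from h import *
T=cams.grab_frame("top");S=cams.grab_frame("side")
a=cv2.resize(T[130:310,110:450],(800,300),interpolation=2);b=cv2.resize(S[130:430,210:420],None,fx=1,fy=1)
cv2.imwrite("pics/end.png",cv2.resize(T[150:310,110:440],(800,388),interpolation=2)[:,:,::-1])
cv2.imwrite("pics/end2.png",cv2.resize(S[130:415,230:410],None,fx=2.05,fy=2.05,interpolation=2)[:,:,::-1])
E
```

```text
clock: 37.75
position: [0.5213, -0.1194, 0.1911]
tcp_rot: [[-1.0, 0.03, 0.008], [0.03, 1.0, -0.002], [-0.008, -0.001, -1.0]]
force: [0.1, 1.2, 0.8]
width: 0.0852
grasp_force: 0.0
clock: 39.0
position: [0.4721, 0.0228, 0.1873]
tcp_rot: [[-1.0, 0.027, -0.0], [0.027, 1.0, -0.0], [0.0, -0.0, -1.0]]
force: [-0.4, -0.6, 0.3]
width: 0.0852
grasp_force: 0.0
```

View pics/end.png

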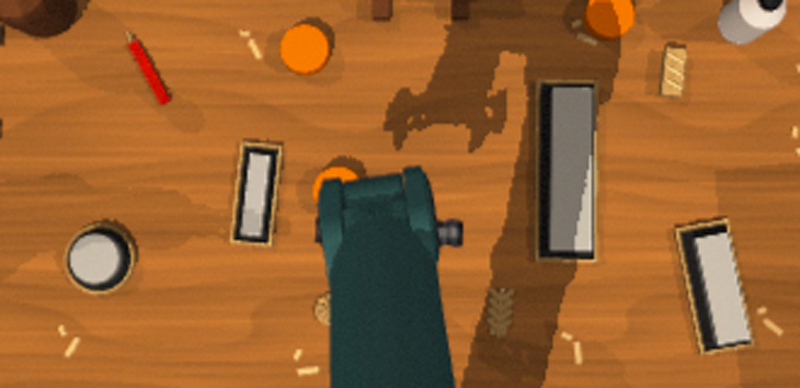

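View pics/end2.png

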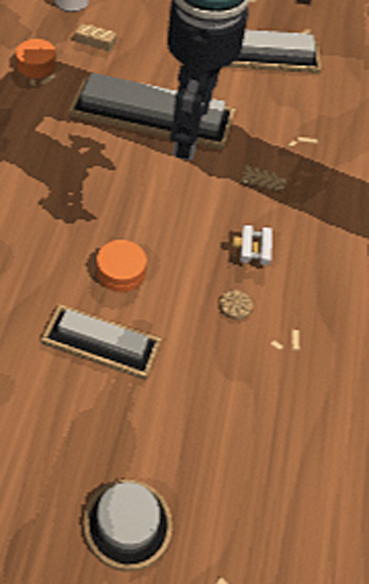

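Both views show all four stones lying flat inside their own trays: round at about (98,258), narrow (257,193), long (568,170) and short (718,285) in the top crop. The orange discs are untouched. The offsets within the trays match parallax, and every stone met its tray floor at the expected height with light force.

```bash
python3 -c "
from cell import sign_off
print(sign_off())"
```

```text
the job is handed in; nothing more can be done
None
```

I laid all four whetstones flat in their matching drip trays, taking the pile apart from the top and lowering each one gently onto the tray floor, and handed the job in at about 39 s.

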